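# Tell the full sugar tin by its weight and hold it up

## Task

The three closed sugar tins left about the counter look alike, but one is still full and so the heaviest, which only lifting them can tell. Set the two lighter, part-used tins gently upright, each right down in a well of its own in the wooden caddy (any two of the three wells), and finish holding the heaviest one up in the gripper, upright and still, its underside at least 15 cm above the counter, so that I can take it from you. Do not drop or tip over a tin, and leave everything else on the counter where it stands.

Things in the scene. Friction and masses are not known exactly. Their poses are not given: they have to be found in the camera images.
- tin_a_center (a point): centre, half-way up, of one of three closed tins that look exactly alike: plain round steel tin with a slip-on lid that stays shut, 100 mm high, 58 mm across all the way up (the lid is its top 27 mm); z is its upright axis. Stands on the counter at the start, its centre 50 mm up. The tins weigh 0.1 to 0.45 kg with what is inside, which may shift a few mm; the full one is at least 0.15 kg heavier than each of the others, and any of the three may be it, differently each time
- tin_b_center (a point): centre, half-way up, of one of three closed tins that look exactly alike: plain round steel tin with a slip-on lid that stays shut, 100 mm high, 58 mm across all the way up (the lid is its top 27 mm); z is its upright axis. Stands on the counter at the start, its centre 50 mm up. The tins weigh 0.1 to 0.45 kg with what is inside, which may shift a few mm; the full one is at least 0.15 kg heavier than each of the others, and any of the three may be it, differently each time
- tin_c_center (a point): centre, half-way up, of one of three closed tins that look exactly alike: plain round steel tin with a slip-on lid that stays shut, 100 mm high, 58 mm across all the way up (the lid is its top 27 mm); z is its upright axis. Stands on the counter at the start, its centre 50 mm up. The tins weigh 0.1 to 0.45 kg with what is inside, which may shift a few mm; the full one is at least 0.15 kg heavier than each of the others, and any of the three may be it, differently each time
- tin_a: the tin whose centre is tin_a_center; origin at the centre of its underside, z up
- tin_b: the tin whose centre is tin_b_center; origin at the centre of its underside, z up
- tin_c: the tin whose centre is tin_c_center; origin at the centre of its underside, z up
- caddy: wooden caddy, too heavy to shift: 108 mm (its x) by 312 mm (its y), 39 mm high, a steel bail 21 mm out from each end; three round wells 95 mm apart in a row along its y. Each is a hole 65 mm across with a chamfered mouth in the 10 mm top deck, over a base board 13 mm above the counter on which a tin stands; origin at the centre of the underside, z up
- well_left (a point): floor of the caddy's well at +95 mm on the caddy's y (left): where the centre of a seated tin's underside belongs, 26 mm below the well's mouth and 13 mm above the counter
- well_mid (a point): floor of the caddy's well at the caddy's centre: where the centre of a seated tin's underside belongs, 26 mm below the well's mouth and 13 mm above the counter
- well_right (a point): floor of the caddy's well at -95 mm on the caddy's y (right): where the centre of a seated tin's underside belongs, 26 mm below the well's mouth and 13 mm above the counter
- glass_bowl: bystander, to be left alone: small clear glass bowl with sugar cubes, 77 mm across, 54 mm high. Just behind it a big fixed samovar fills x over 0.57 m for y 0.15 to 0.45 m, belly and tap at the height of a carried tin: pass in front; origin under its centre
- white_dish: bystander, to be left alone: empty round white dish, 118 mm across, 34 mm high; origin under its centre
- spoon: bystander, to be left alone: teaspoon lying in front of the caddy, 29x132x10 mm, long axis along its own y; origin under its centre
- blue_mug: bystander, to be left alone: blue-grey mug, 85x117x96 mm. Behind it leans a tall fixed display of tea bags: x over 0.58 m for y below -0.40 m, x over 0.65 m for y below -0.18 m; origin under its centre
- white_mug: bystander, to be left alone: white mug standing upside down, 70x99x90 mm; origin under its centre
- shaker: bystander, to be left alone: glass sugar shaker with a chrome spout, 72 mm across, 98 mm high; origin under its centre

How it is judged:
At the end, for the whole second after the job is handed in: Both lighter tins let go and at rest in wells: within 9 mm of the well's axis, centre 58 to 73 mm up, tilt under 5 degrees. The heaviest held by the fingers (over 1 N), centre over 0.19 m up, tilt under 14 degrees, slower than 0.03 m/s, touching neither caddy nor another tin (((distance between tin_a_center and pack_full_c0 below 0.03 m and height (world z) of tin_a_center above 0.19 m and angle between tin_a_center's own z axis and vertical below 0.25 rad and contact force between the fingers and tin_a above 1 N and linear speed of each of tin_a, tin_b, tin_c below 0.03 m/s and contact force between tin_a and caddy below 0.05 N and contact force between tin_a and tin_b below 0.05 N and contact force between tin_a and tin_c below 0.05 N and (horizontal distance between tin_b_center and well_left below 0.009 m or horizontal distance between tin_b_center and well_mid below 0.009 m or horizontal distance between tin_b_center and well_right below 0.009 m) and height (world z) of tin_b_center between 0.058 and 0.073 m and angle between each of tin_b_center, tin_c_center's own z axis and vertical below 0.09 rad and contact force between the fingers and tin_b below 0.1 N and (horizontal distance between tin_c_center and well_left below 0.009 m or horizontal distance between tin_c_center and well_mid below 0.009 m or horizontal distance between tin_c_center and well_right below 0.009 m) and height (world z) of tin_c_center between 0.058 and 0.073 m and contact force between the fingers and tin_c below 0.1 N) or (distance between tin_b_center and pack_full_c0 below 0.03 m and height (world z) of tin_b_center above 0.19 m and angle between tin_b_center's own z axis and vertical below 0.25 rad and contact force between the fingers and tin_b above 1 N and linear speed of each of tin_b, tin_a, tin_c below 0.03 m/s and contact force between tin_b and caddy below 0.05 N and contact force between tin_b and tin_a below 0.05 N and contact force between tin_b and tin_c below 0.05 N and (horizontal distance between tin_a_center and well_left below 0.009 m or horizontal distance between tin_a_center and well_mid below 0.009 m or horizontal distance between tin_a_center and well_right below 0.009 m) and height (world z) of tin_a_center between 0.058 and 0.073 m and angle between each of tin_a_center, tin_c_center's own z axis and vertical below 0.09 rad and contact force between the fingers and tin_a below 0.1 N and (horizontal distance between tin_c_center and well_left below 0.009 m or horizontal distance between tin_c_center and well_mid below 0.009 m or horizontal distance between tin_c_center and well_right below 0.009 m) and height (world z) of tin_c_center between 0.058 and 0.073 m and contact force between the fingers and tin_c below 0.1 N) or (distance between tin_c_center and pack_full_c0 below 0.03 m and height (world z) of tin_c_center above 0.19 m and angle between tin_c_center's own z axis and vertical below 0.25 rad and contact force between the fingers and tin_c above 1 N and linear speed of each of tin_c, tin_a, tin_b below 0.03 m/s and contact force between tin_c and caddy below 0.05 N and contact force between tin_c and tin_a below 0.05 N and contact force between tin_c and tin_b below 0.05 N and (horizontal distance between tin_a_center and well_left below 0.009 m or horizontal distance between tin_a_center and well_mid below 0.009 m or horizontal distance between tin_a_center and well_right below 0.009 m) and height (world z) of tin_a_center between 0.058 and 0.073 m and angle between each of tin_a_center, tin_b_center's own z axis and vertical below 0.09 rad and contact force between the fingers and tin_a below 0.1 N and (horizontal distance between tin_b_center and well_left below 0.009 m or horizontal distance between tin_b_center and well_mid below 0.009 m or horizontal distance between tin_b_center and well_right below 0.009 m) and height (world z) of tin_b_center between 0.058 and 0.073 m and contact force between the fingers and tin_b below 0.1 N))); the arm keeps its last pose, push and grip.
It fails at once if a bystander is disturbed: moved more than 3 cm (distance of any of glass_bowl, white_dish, spoon, blue_mug, white_mug, shaker from where it was at the start of the episode above 0.03 m).
It fails at once if a tin is knocked over (tilted past 40 degrees) (angle between any of tin_a_center, tin_b_center, tin_c_center's own z axis and vertical above 0.7 rad).
It fails at once if a tin is dropped (falls free of the fingers from more than about 3 cm) ((linear speed of tin_a above 0.8 m/s and contact force between the fingers and tin_a below 0.05 N) or (linear speed of tin_b above 0.8 m/s and contact force between the fingers and tin_b below 0.05 N) or (linear speed of tin_c above 0.8 m/s and contact force between the fingers and tin_c below 0.05 N)).
It also fails if it takes over 72 s, if anything falls off the work surface, if the arm or the gripper's body presses on something with over 40 N, if the wrist force passes 120 N, or if a joint passes its speed limit or range.

## Robot

A 6-joint arm with a two-finger parallel gripper is mounted at the origin on a cart in front of the work surface, level with it; the furniture and walls round the work are solid. World frame = base frame: x ahead of the robot, y to its left, z up, the work surface at z = 0. Lengths are in m, angles in rad, forces in N, time in s.
With the tool pointing down it reaches from about 0.425 to 0.95 m from the base axis. Payload 3.5 kg.
Tool frame: the origin (TCP) lies between the finger pads; the fingertips stand 14 mm ahead of it and the grasp point (between the pads) lies 5 mm behind it; z points along the fingers, y is the line along which they close (so a half turn about z gives the same grasp; the last joint's range is limited). The gripper opens to 85 mm and grips with 20 to 120 N. Pads are 22 mm wide; open, the fingers measure 114 mm over their backs; the gripper's body (76 mm by 85 mm) begins 54 mm behind the grasp point. The pads swing forward as they close: fully open they stand 13 mm farther back than shut.
Start: joints at [1.051, 0.286, 1.577, -0, 1.279, -0.15], TCP at [0.244, 0.629, 0.245] pointing down, gripper open.
Joint ranges: [-2.77, 2.77], [-0.9, 2.22], [0.21, 2.48], [-1.53, 4.67], [0.24, 2.81], [-2.84, 2.84]. Speed limits (rad/s): [2.79, 2.79, 3.14, 3.14, 3.14, 3.14].

## Interface

Orientations are given as a unit quaternion [x, y, z, w].
In Python, from plant import * gives the robot as it stands.
- The arm moves only by the tool step_arm, never from a script. Its argument "commands" is a list of rows, each an object of numbers: "gripper": the gripper's target within -1 to 1 (shut at 1, half-way at 0, fully open at -1); "x", "y", "z": the shift along the tool's x, y, z in mm; "spin": the turn about the tool's z in degrees. A call has exactly 10 rows; each row shifts and turns the commanded pose from where the row before left it, along the tool's axes as they then stand; what a row does not reach is not made up. A row lasts 1/10 s, in which the tool goes at most 50 mm and 8.59 degrees, less where a joint would pass 70% of its speed; a pose out of reach is approached as far as the arm can. A call with a gripper value outside its range is refused whole. The fingers move at their own pace and stop on an object; "force" is the grip in N (left out, the last holds). Time passes only in rows, so rows that do not move let the fingers close, or fill a call up. It gives the time, the measured TCP pose, the force, the opening and the grip force at its end, in the units of the state.
- get_state(): the state, without advancing time (a new reading comes with each control period).
- read_camera(name): name is "side" or "top" or "wrist"; returns a dict with "color" (480x640x3 uint8, red, green, blue), "z_map" (480x640 float32, m along the optical axis (not along the pixel's ray), 0 where there is no reading), "fx", "fy", "cx", "cy" (pixels), "distortion" ([k1, k2, p1, p2, k3] as OpenCV has them; the pictures are not rectified), "eye" and "attitude" of the camera in the world; the wrist camera has in their place "mount" (4x4, takes a point from camera to tool coordinates, whose origin is the TCP and whose axes are the flange's). Camera axes: x right, y up, looking along -z (the intrinsics and any distortion apply to the point x, -y, -z); pixel columns grow to the right and rows downward; lengths in m; the calibration is good to about 2 mm. A picture is of the moment at which its call begins: read the wrist's pose just before it.
- sign_off(): hands the job in; it is judged then, once.
The state is a dict: "time": time; "qpos": joint angles; "dq": joint speeds; "joint_efforts": joint torques, N m; "eef_pos": TCP position; "tcp_rot": TCP orientation; "contact_force": force on the tool from outside, world axes, zero at the start; "wrist_torque": the same for the moment, N m; "opening": opening from 0.0 (shut) to 1.0 (fully open); "finger_force": force on a finger pad.
Only numpy, scipy, OpenCV 4.12 (cv2) and the standard library are available. Lean on these libraries where they do the work, as an engineer would, in place of code of your own. Each camera call takes 0.05 s, during which the arm holds its last target. There are 200 camera calls.

## Working session

There is one attempt and no reset: what is moved stays moved. The work goes in short steps, Python scripts to look and compute and a tool call to move; the robot and the scene stay as the last step left them, time stands still between calls to the robot, and variables do not carry over. Pictures are saved under pics/ and viewed, at most 10 in all, crops included, and the job is handed in when it is done.

Besides the shell and the picture viewer there is one more tool, called after ">>>" as name(argument=value, ...) on one line, values as JSON. step_arm: Moves the arm, as the interface text tells. Its arguments: {"type":"object","properties":{"commands":{"type":"array"},"force":{"type":"number"}},"required":["commands"]}

```bash
ls; mkdir -p pics; cat > h.py <<'E'
from plant import *
import numpy as np, cv2
from scipy.spatial.transform import Rotation as R
def look(name):
    s=get_state(); c=read_camera(name)
    if name=="wrist":
        T=np.eye(4);T[:3,:3]=R.from_quat(s["tcp_rot"]).as_matrix();T[:3,3]=s["eef_pos"]
        M=T@np.array(c["mount"])
    else:
        M=np.eye(4);a=np.array(c["attitude"])
        M[:3,:3]=a if a.shape==(3,3) else R.from_quat(a).as_matrix();M[:3,3]=c["eye"]
    c["M"]=M;c["K"]=np.array([[c["fx"],0,c["cx"]],[0,c["fy"],c["cy"]],[0,0,1.]]);c["D"]=np.array(c["distortion"],float)
    return c
def cloud(c):
    v,u=np.mgrid[0:480,0:640]
    n=cv2.undistortPoints(np.stack([u,v],-1).reshape(-1,1,2).astype(np.float64),c["K"],c["D"]).reshape(480,640,2)
    z=c["z_map"]; P=np.stack([n[...,0]*z,-n[...,1]*z,-z],-1)
    W=P@c["M"][:3,:3].T+c["M"][:3,3]; W[z==0]=np.nan
    return W
def ray(c,u,v,h):
    n=cv2.undistortPoints(np.array([[[u,v]]],float),c["K"],c["D"])[0,0]
    d=c["M"][:3,:3]@np.array([n[0],-n[1],-1]); o=c["M"][:3,3]
    return o+d*(h-o[2])/d[2]
def save(c,f): cv2.imwrite("pics/"+f,c["color"][...,::-1])
E
python3 - <<'E'
from h import *
s=get_state();print(s)
for n in("side","top"):
    c=look(n);save(c,n+"0.png");print(n,c["eye"],c["attitude"],c["fx"],c["D"]);np.save(n+".npy",cloud(c));np.save(n+"c.npy",c["color"])
E
```

```text
pics
{'time': 0.0, 'qpos': array([ 1.05101801e+00,  2.87182162e-01,  1.57818681e+00, -4.19004525e-06,
        1.27859000e+00, -1.50044525e-01]), 'dq': array([ 0.00059479,  0.0010906 , -0.00043018,  0.00064371, -0.00291596,
       -0.00022589]), 'joint_efforts': array([-9.00477353e-04, -4.05973506e+01, -2.92628378e+01, -1.88454501e-04,
        5.76702048e-03,  4.17882134e-06]), 'eef_pos': array([0.24360962, 0.62883571, 0.24393083]), 'tcp_rot': array([ 1.83814975e-01,  9.82960149e-01, -1.11808073e-03, -3.86992991e-04]), 'contact_force': array([ 0.31559082, -0.32610223, -0.62120912]), 'wrist_torque': array([-0.01075287,  0.0369548 ,  0.01978036]), 'finger_force': 0.0, 'opening': 0.9959704683357525}
side [ 0.30911678 -1.39862382  0.8803728 ] [ 0.49154938 -0.04943121 -0.07113086  0.86653111] 466.20071738743104 [-0.00102036  0.          0.          0.          0.        ]
top [-0.16863705 -0.00267834  1.8993503 ] [-0.12339893  0.14157946  0.72924801 -0.65797059] 570.0034651829928 [0.04058654 0.         0.         0.         0.        ]
```

View pics/top0.png

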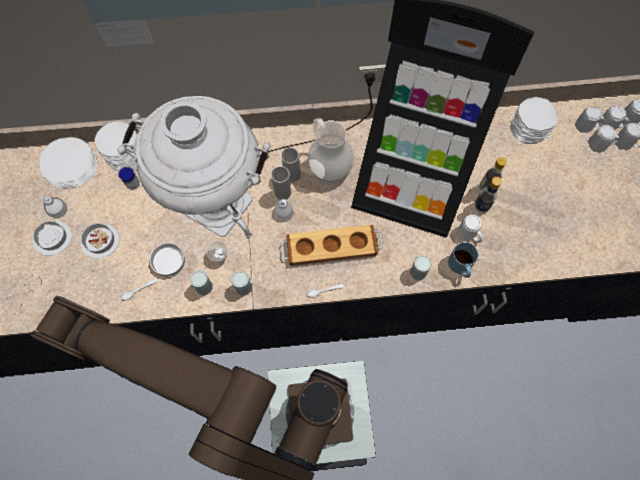

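View pics/side0.png

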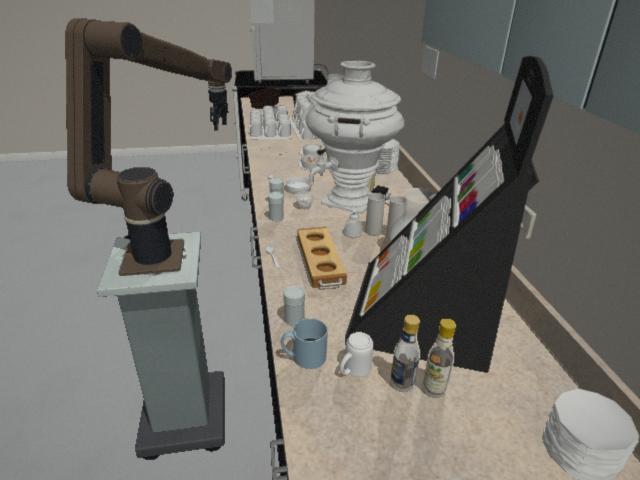

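The top view shows tins at pixels (201,281), (241,282) and (421,267), and wells at (304,246), (331,242) and (359,240). The dish is at (167,260), the bowl at (217,253) and the spoon at (325,291). In the side view the same tins are at about (276,185), (276,207) and (294,305), and the caddy at (322,258).

```bash
cat > m.py <<'E'
from h import *
from scipy import ndimage
W=np.vstack([np.load(n+".npy").reshape(-1,3) for n in("top","side")])
src=np.r_[np.zeros(307200),np.ones(307200)]
def info(x0,x1,y0,y1,z0=0.012,z1=0.3,lab=""):
    for s in(0,1):
        k=(src==s)&(W[:,0]>x0)&(W[:,0]<x1)&(W[:,1]>y0)&(W[:,1]<y1)&(W[:,2]>z0)&(W[:,2]<z1)
        if k.sum()>5: print(lab,["top","side"][s],k.sum(),W[k].min(0).round(3),W[k].max(0).round(3),W[k].mean(0).round(3))
T=np.load("top.npy")
for n,(u,v) in dict(t1=(201,275),t2=(241,276),t3=(421,261),wl=(304,246),wm=(331,242),wr=(359,240),dish=(167,260),bowl=(217,253),spoon=(325,291),mugb=(463,258),ctr=(300,310)).items(): print(n,T[v,u].round(3))
E
python3 - <<'E'
from m import *
# top-view connected components above the counter
z=np.nan_to_num(T[...,2]); x=T[...,0]
m=(z>0.02)&(z<0.16)&(x>0.35)&(x<0.62)&(abs(T[...,1])<0.75)
l,n=ndimage.label(m)
for i in range(1,n+1):
    k=l==i
    if k.sum()>60:
        p=T[k];v,u=np.nonzero(k); tp=p[p[:,2]>np.percentile(p[:,2],95)-0.008]
        print(i,k.sum(),"px",u.mean().round(),v.mean().round(),"min",p.min(0).round(3),"max",p.max(0).round(3),"topmean",tp.mean(0).round(3),len(tp))
E
```

```text
t1 [0.462 0.345 0.106]
t2 [0.446 0.215 0.103]
t3 [ 0.437 -0.386  0.105]
wl [ 0.565 -0.001  0.016]
wm [ 0.569 -0.098  0.018]
wr [ 0.57  -0.199  0.01 ]
dish [0.564 0.481 0.006]
bowl [0.556 0.299 0.049]
spoon [ 0.397 -0.059 -0.002]
mugb [ 0.458 -0.549  0.03 ]
ctr [ 0.372  0.035 -0.128]
2 880 px 436.0 220.0 min [ 0.545 -0.543  0.02 ] max [ 0.62  -0.362  0.145] topmean [ 0.612 -0.523  0.126] 71
7 447 px 471.0 228.0 min [ 0.509 -0.626  0.02 ] max [ 0.596 -0.554  0.102] topmean [ 0.564 -0.587  0.091] 143
11 2026 px 332.0 244.0 min [ 0.497 -0.276  0.02 ] max [0.618 0.078 0.055] topmean [ 0.554 -0.095  0.043] 969
29 221 px 216.0 249.0 min [0.523 0.259 0.021] max [0.602 0.339 0.067] topmean [0.567 0.3   0.054] 71
34 704 px 464.0 258.0 min [ 0.376 -0.583  0.02 ] max [ 0.493 -0.497  0.104] topmean [ 0.443 -0.54   0.094] 129
35 124 px 161.0 251.0 min [0.524 0.427 0.02 ] max [0.62  0.534 0.048] topmean [0.591 0.497 0.035] 51
53 70 px 218.0 253.0 min [0.545 0.282 0.021] max [0.58  0.316 0.05 ] topmean [0.561 0.295 0.044] 21
63 64 px 174.0 268.0 min [0.501 0.417 0.02 ] max [0.578 0.505 0.046] topmean [0.524 0.445 0.036] 34
75 351 px 421.0 267.0 min [ 0.4   -0.421  0.021] max [ 0.459 -0.362  0.109] topmean [ 0.428 -0.39   0.102] 127
86 364 px 200.0 282.0 min [0.422 0.327 0.02 ] max [0.481 0.387 0.11 ] topmean [0.453 0.356 0.101] 142
87 348 px 241.0 282.0 min [0.407 0.19  0.021] max [0.465 0.246 0.112] topmean [0.436 0.218 0.1  ] 169
```

```bash
python3 - <<'E'
from m import *
c=look("wrist");print(np.array(c["mount"]).round(3),c["fx"])
k=(T[...,2]>0.028)&(T[...,2]<0.05)&(T[...,0]>.48)&(T[...,0]<.63)&(T[...,1]>-.30)&(T[...,1]<.1)
print("caddy",cv2.minAreaRect(T[k][:,:2].astype(np.float32)))
for a,b,e,f,n in((.41,.5,.31,.4,"t1"),(.39,.48,.17,.26,"t2"),(.38,.47,-.44,-.34,"t3"),(.49,.63,-.3,.1,"cad")): info(a,b,e,f,lab=n)
d=np.array([.156,-.339])*1000/9
for i in range(9):
    p=np.radians(68.8-8.5*i); print(i,(d@[-np.sin(p),np.cos(p)]).round(),(d@[np.cos(p),np.sin(p)]).round())
E
```

```text
t1 [0.462 0.345 0.106]
t2 [0.446 0.215 0.103]
t3 [ 0.437 -0.386  0.105]
wl [ 0.565 -0.001  0.016]
wm [ 0.569 -0.098  0.018]
wr [ 0.57  -0.199  0.01 ]
dish [0.564 0.481 0.006]
bowl [0.556 0.299 0.049]
spoon [ 0.397 -0.059 -0.002]
mugb [ 0.458 -0.549  0.03 ]
ctr [ 0.372  0.035 -0.128]
[[-0.001  0.949  0.316  0.081]
 [ 1.     0.001  0.     0.   ]
 [-0.     0.316 -0.949 -0.127]
 [ 0.     0.     0.     1.   ]] 360.24629514776865
caddy ((0.5561680793762207, -0.0986027717590332), (0.11472532898187637, 0.3515603840351105), 1.6385793685913086)
t1 top 377 [0.422 0.327 0.013] [0.481 0.387 0.11 ] [0.446 0.353 0.082]
t1 side 208 [0.426 0.324 0.019] [0.484 0.387 0.103] [0.456 0.344 0.084]
t2 top 366 [0.407 0.171 0.012] [0.48  0.246 0.112] [0.43  0.216 0.082]
t2 side 380 [0.411 0.185 0.012] [0.469 0.256 0.104] [0.439 0.205 0.065]
t3 top 372 [ 0.381 -0.426  0.012] [ 0.459 -0.362  0.109] [ 0.423 -0.386  0.081]
t3 side 713 [ 0.402 -0.421  0.012] [ 0.46  -0.359  0.103] [ 0.43  -0.404  0.07 ]
cad top 2494 [ 0.493 -0.294  0.012] [0.628 0.087 0.055] [ 0.554 -0.099  0.034]
cad side 1887 [ 0.501 -0.276  0.012] [0.615 0.073 0.046] [ 0.557 -0.124  0.033]
0 -30.0 -29.0
1 -34.0 -24.0
2 -37.0 -19.0
3 -39.0 -13.0
4 -41.0 -7.0
5 -41.0 -1.0
6 -41.0 5.0
7 -40.0 11.0
8 -38.0 17.0
```

>>> step_arm(commands=[{"x": -30, "y": -29, "spin": 8.5, "gripper": -1}, {"x": -34, "y": -24, "spin": 8.5, "gripper": -1}, {"x": -37, "y": -19, "spin": 8.5, "gripper": -1}, {"x": -39, "y": -13, "spin": 8.5, "gripper": -1}, {"x": -41, "y": -7, "spin": 8.5, "gripper": -1}, {"x": -41, "y": -1, "spin": 8.5, "gripper": -1}, {"x": -41, "y": 5, "spin": 8.5, "gripper": -1}, {"x": -40, "y": 11, "spin": 8.5, "gripper": -1}, {"x": -38, "y": 17, "spin": 0.8, "gripper": -1}, {"gripper": -1}], force=40)

```text
invalid input
```

```bash
cat >> h.py <<'E'
def tins(c,z0=0.088,z1=0.118):
    W=cloud(c); s=get_state(); k=(W[...,2]>z0)&(W[...,2]<z1)
    n,l,st,ce=cv2.connectedComponentsWithStats(k.astype(np.uint8))
    for i in range(1,n):
        if st[i,4]<400: continue
        cnt,_=cv2.findContours((l==i).astype(np.uint8),cv2.RETR_EXTERNAL,cv2.CHAIN_APPROX_NONE)
        (u,v),r=cv2.minEnclosingCircle(max(cnt,key=len)); P=W[l==i]
        (X,Y),rr=cv2.minEnclosingCircle(P[:,:2].astype(np.float32))
        h=np.median(P[:,2]); print("comp px",np.round([u,v]),"r",round(r,1),"h",h.round(4),"ray@.1",ray(c,u,v,.1).round(4),"cloud xy",np.round([X,Y],4),"R",round(rr,4),"mean",P.mean(0).round(4))
E
python3 - <<'E'
from h import *
s=get_state();print(s["time"],s["eef_pos"],s["tcp_rot"],s["opening"],s["contact_force"])
c=look("wrist");save(c,"w1.png");tins(c)
E
```

```text
0.15 [0.24370015 0.62896186 0.24423266] [ 1.83844123e-01  9.82954977e-01 -8.74717897e-04 -2.94419469e-04] 1.00091368633875 [ 0.28442169 -0.13571708 -0.32603939]
```

View pics/w1.png

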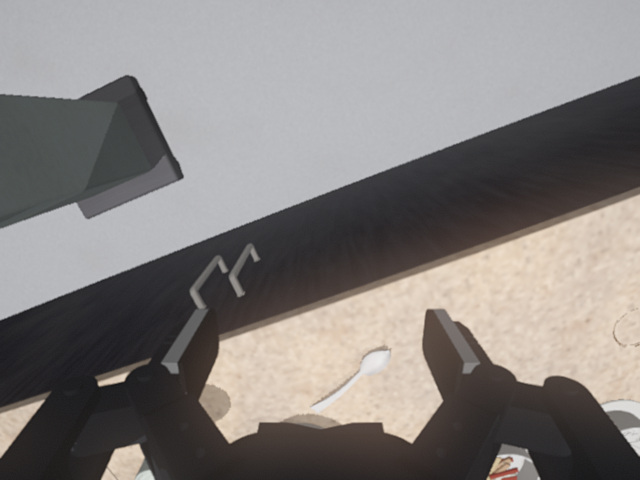

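The first call was refused, so the arm did not move. The wrist picture from the start pose shows the spoon at (350,380) and the fingers at (190,350) and (455,350). I'll resend with every key in each row.

>>> step_arm(commands=[{"x": -30, "y": -29, "z": 0, "spin": 8.5, "gripper": -1}, {"x": -34, "y": -24, "z": 0, "spin": 8.5, "gripper": -1}, {"x": -37, "y": -19, "z": 0, "spin": 8.5, "gripper": -1}, {"x": -39, "y": -13, "z": 0, "spin": 8.5, "gripper": -1}, {"x": -41, "y": -7, "z": 0, "spin": 8.5, "gripper": -1}, {"x": -41, "y": -1, "z": 0, "spin": 8.5, "gripper": -1}, {"x": -41, "y": 5, "z": 0, "spin": 8.5, "gripper": -1}, {"x": -40, "y": 11, "z": 0, "spin": 8.5, "gripper": -1}, {"x": -38, "y": 17, "z": 0, "spin": 0.8, "gripper": -1}, {"x": 0, "y": 0, "z": 0, "spin": 0, "gripper": -1}], force=40)

```text
time: 1.2
eef_pos: [0.4024, 0.2874, 0.2453]
tcp_rot: [0.709, 0.705, -0.0, 0.001]
contact_force: [0.1, -0.3, -0.1]
opening: 0.997
finger_force: 0.0
```

```bash
python3 - <<'E'
from h import *
s=get_state();print(s["time"],s["eef_pos"],s["tcp_rot"],s["opening"],s["contact_force"])
c=look("wrist");save(c,"w2.png");tins(c)
E
```

```text
1.2 [0.40239499 0.28744413 0.24528203] [ 7.09009976e-01  7.05198074e-01 -1.94087697e-04  7.01867516e-04] 0.9973124067058087 [ 0.0823762  -0.30984774 -0.12626894]
comp px [392. 135.] r 40.9 h 0.097 ray@.1 [0.4556 0.3587 0.1   ] cloud xy [0.4561 0.3583] R 0.0297 mean [0.4554 0.3587 0.0971]
comp px [364. 297.] r 33.9 h 0.097 ray@.1 [0.4391 0.2269 0.1   ] cloud xy [0.4397 0.2233] R 0.0293 mean [0.4396 0.225  0.0969]
```

View pics/w2.png

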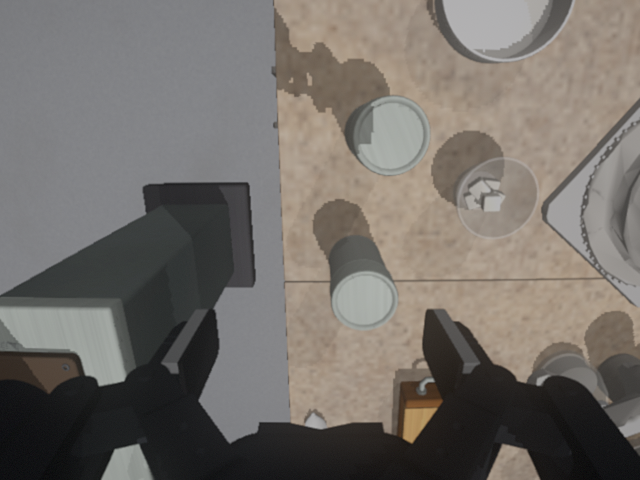

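Both tins are seen whole: T1 at (392,135), T2 at (364,297), and their heights agree with 0.10 m. The bowl is at (497,197). I'll go over T1 and down.

>>> step_arm(commands=[{"x": 24, "y": 18, "z": 0, "spin": 0, "gripper": -1}, {"x": 24, "y": 18, "z": 0, "spin": 0, "gripper": -1}, {"x": 23, "y": 17, "z": 20, "spin": 0, "gripper": -1}, {"x": 0, "y": 0, "z": 30, "spin": 0, "gripper": -1}, {"x": 0, "y": 0, "z": 30, "spin": 0, "gripper": -1}, {"x": 0, "y": 0, "z": 30, "spin": 0, "gripper": -1}, {"x": 0, "y": 0, "z": 30, "spin": 0, "gripper": -1}, {"x": 0, "y": 0, "z": 25, "spin": 0, "gripper": -1}, {"x": 0, "y": 0, "z": 18, "spin": 0, "gripper": -1}, {"x": 0, "y": 0, "z": 0, "spin": 0, "gripper": -1}])

```text
time: 2.25
eef_pos: [0.4508, 0.3617, 0.0588]
tcp_rot: [0.706, 0.708, -0.003, -0.001]
contact_force: [-0.2, 0.3, 0.2]
opening: 1.0
finger_force: 0.0
```

>>> step_arm(commands=[{"x": 0, "y": 0, "z": 0, "spin": 0, "gripper": 0.3}, {"x": 0, "y": 0, "z": 0, "spin": 0, "gripper": 0.6}, {"x": 0, "y": 0, "z": 0, "spin": 0, "gripper": 1}, {"x": 0, "y": 0, "z": 0, "spin": 0, "gripper": 1}, {"x": 0, "y": 0, "z": 0, "spin": 0, "gripper": 1}, {"x": 0, "y": 0, "z": 0, "spin": 0, "gripper": 1}, {"x": 0, "y": 0, "z": 0, "spin": 0, "gripper": 1}, {"x": 0, "y": 0, "z": 0, "spin": 0, "gripper": 1}, {"x": 0, "y": 0, "z": 0, "spin": 0, "gripper": 1}, {"x": 0, "y": 0, "z": 0, "spin": 0, "gripper": 1}])

```text
time: 3.25
eef_pos: [0.4551, 0.3628, 0.0642]
tcp_rot: [0.707, 0.707, 0.002, 0.0]
contact_force: [0.1, 1.8, 5.9]
opening: 0.679
finger_force: 44.4
```

>>> step_arm(commands=[{"x": 0, "y": 0, "z": -5, "spin": 0, "gripper": 1}, {"x": 0, "y": 0, "z": -10, "spin": 0, "gripper": 1}, {"x": 0, "y": 0, "z": -15, "spin": 0, "gripper": 1}, {"x": 0, "y": 0, "z": -20, "spin": 0, "gripper": 1}, {"x": 0, "y": 0, "z": -20, "spin": 0, "gripper": 1}, {"x": 0, "y": 0, "z": -10, "spin": 0, "gripper": 1}, {"x": 0, "y": 0, "z": 0, "spin": 0, "gripper": 1}, {"x": 0, "y": 0, "z": 0, "spin": 0, "gripper": 1}, {"x": 0, "y": 0, "z": 0, "spin": 0, "gripper": 1}, {"x": 0, "y": 0, "z": 0, "spin": 0, "gripper": 1}])

```text
time: 4.25
eef_pos: [0.453, 0.3614, 0.1409]
tcp_rot: [0.707, 0.707, -0.001, -0.0]
contact_force: [-0.8, 0.1, -3.7]
opening: 0.678
finger_force: 43.9
```

```bash
cat >> h.py <<'E'
def weigh(n=6):
    F=[]
    for i in range(n):
        s=get_state();F.append(np.r_[s["contact_force"],s["wrist_torque"],s["eef_pos"],s["joint_efforts"][1:3]]);c=look("wrist")
    F=np.array(F);print("t",s["time"],"F",F.mean(0).round(4).tolist(),"sdFz",F[:,2].std().round(2),"grip",s["finger_force"],"q",np.array(s["tcp_rot"]).round(4),s["opening"]);return c
E
python3 - <<'E'
from h import *
c=weigh();save(c,"w3.png");tins(c,0.088,0.25)
E
```

```text
t 4.5 F [-0.107, 0.047, -3.7315, 0.0251, 0.0025, 0.0129, 0.4534, 0.3617, 0.1414, -36.0938, -28.2595] sdFz 0.3 grip 43.90383090823889 q [ 7.070e-01  7.072e-01 -3.000e-04 -1.000e-04] 0.6758461449473679
comp px [320. 479.] r 317.0 h 0.1871 ray@.1 [0.4538 0.2215 0.1   ] cloud xy [0.4543 0.3729] R 0.0675 mean [0.4541 0.3719 0.1858]
```

View pics/w3.png

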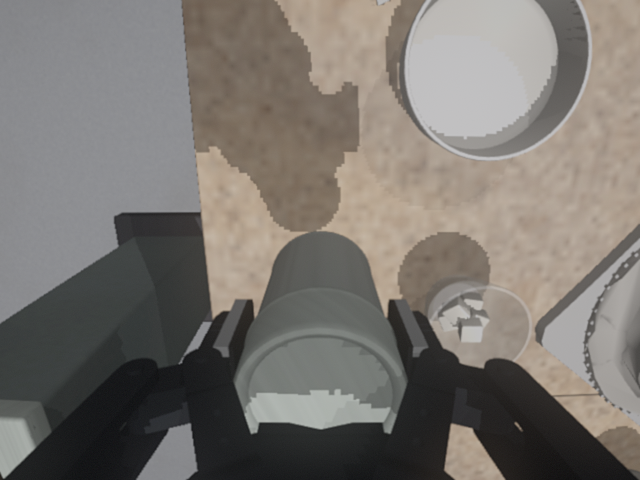

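The tin hangs straight in the grip (top ellipse near (320,380)) and weighs about 0.37 kg. That is more than a light tin can be (≤0.30 kg), so this is probably the full one. I'll set it back and weigh the others.

>>> step_arm(commands=[{"x": 0, "y": 0, "z": 15, "spin": 0, "gripper": 1}, {"x": 0, "y": 0, "z": 25, "spin": 0, "gripper": 1}, {"x": 0, "y": 0, "z": 20, "spin": 0, "gripper": 1}, {"x": 0, "y": 0, "z": 12, "spin": 0, "gripper": 1}, {"x": 0, "y": 0, "z": 5, "spin": 0, "gripper": 1}, {"x": 0, "y": 0, "z": 2, "spin": 0, "gripper": 1}, {"x": 0, "y": 0, "z": 0, "spin": 0, "gripper": 1}, {"x": 0, "y": 0, "z": 0, "spin": 0, "gripper": 0}, {"x": 0, "y": 0, "z": 0, "spin": 0, "gripper": -1}, {"x": 0, "y": 0, "z": 0, "spin": 0, "gripper": -1}])

```text
time: 5.55
eef_pos: [0.4549, 0.3625, 0.0643]
tcp_rot: [0.707, 0.707, 0.002, 0.001]
contact_force: [-0.3, 0.5, 0.6]
opening: 0.981
finger_force: 0.0
```

>>> step_arm(commands=[{"x": 0, "y": 0, "z": 0, "spin": 0, "gripper": -1}, {"x": 0, "y": 0, "z": 0, "spin": 0, "gripper": -1}, {"x": 0, "y": 0, "z": 0, "spin": 0, "gripper": -1}, {"x": 0, "y": 0, "z": -10, "spin": 0, "gripper": -1}, {"x": 0, "y": 0, "z": -30, "spin": 0, "gripper": -1}, {"x": 0, "y": 0, "z": -40, "spin": 0, "gripper": -1}, {"x": 0, "y": 0, "z": -40, "spin": 0, "gripper": -1}, {"x": 0, "y": 0, "z": -30, "spin": 0, "gripper": -1}, {"x": 0, "y": 0, "z": 0, "spin": 0, "gripper": -1}, {"x": 0, "y": 0, "z": 0, "spin": 0, "gripper": -1}])

```text
time: 6.55
eef_pos: [0.4541, 0.3621, 0.2148]
tcp_rot: [0.707, 0.707, 0.001, 0.0]
contact_force: [0.6, 0.0, -0.3]
opening: 0.996
finger_force: 0.0
```

```bash
python3 - <<'E'
from h import *
c=weigh();tins(c)
E
```

```text
t 6.8 F [0.2408, 0.1555, 0.1505, -0.004, 0.0015, 0.0063, 0.4532, 0.3616, 0.2124, -33.5064, -29.0276] sdFz 0.36 grip 0.0 q [ 7.070e-01  7.072e-01 -1.600e-03 -5.000e-04] 0.9988856813652494
comp px [323. 245.] r 40.8 h 0.097 ray@.1 [0.4552 0.3601 0.1   ] cloud xy [0.4553 0.3572] R 0.0296 mean [0.4552 0.359  0.097 ]
comp px [632. 326.] r 50.5 h 0.1096 ray@.1 [0.702  0.2912 0.1   ] cloud xy [0.7006 0.2891] R 0.041 mean [0.6902 0.2968 0.1065]
comp px [305. 394.] r 35.1 h 0.0968 ray@.1 [0.4405 0.229  0.1   ] cloud xy [0.4403 0.2232] R 0.0295 mean [0.4404 0.2262 0.0965]
```

>>> step_arm(commands=[{"x": -30, "y": -3, "z": 0, "spin": 0, "gripper": -1}, {"x": -40, "y": -4, "z": 0, "spin": 0, "gripper": -1}, {"x": -40, "y": -4, "z": 0, "spin": 0, "gripper": -1}, {"x": -25, "y": -2, "z": 10, "spin": 0, "gripper": -1}, {"x": 0, "y": 0, "z": 30, "spin": 0, "gripper": -1}, {"x": 0, "y": 0, "z": 35, "spin": 0, "gripper": -1}, {"x": 0, "y": 0, "z": 35, "spin": 0, "gripper": -1}, {"x": 0, "y": 0, "z": 25, "spin": 0, "gripper": -1}, {"x": 0, "y": 0, "z": 15, "spin": 0, "gripper": -1}, {"x": 0, "y": 0, "z": 0, "spin": 0, "gripper": -1}])

```text
time: 7.85
eef_pos: [0.4383, 0.2261, 0.0601]
tcp_rot: [0.707, 0.707, -0.003, -0.002]
contact_force: [-0.8, -0.0, 0.8]
opening: 0.999
finger_force: 0.0
```

>>> step_arm(commands=[{"x": 0, "y": 0, "z": 0, "spin": 0, "gripper": 0.3}, {"x": 0, "y": 0, "z": 0, "spin": 0, "gripper": 0.6}, {"x": 0, "y": 0, "z": 0, "spin": 0, "gripper": 1}, {"x": 0, "y": 0, "z": 0, "spin": 0, "gripper": 1}, {"x": 0, "y": 0, "z": 0, "spin": 0, "gripper": 1}, {"x": 0, "y": 0, "z": 0, "spin": 0, "gripper": 1}, {"x": 0, "y": 0, "z": 0, "spin": 0, "gripper": 1}, {"x": 0, "y": 0, "z": 0, "spin": 0, "gripper": 1}, {"x": 0, "y": 0, "z": 0, "spin": 0, "gripper": 1}, {"x": 0, "y": 0, "z": 0, "spin": 0, "gripper": 1}])

```text
time: 8.85
eef_pos: [0.4418, 0.2273, 0.0647]
tcp_rot: [0.707, 0.707, 0.001, 0.001]
contact_force: [-1.1, -0.4, 5.8]
opening: 0.659
finger_force: 43.0
```

>>> step_arm(commands=[{"x": 0, "y": 0, "z": -5, "spin": 0, "gripper": 1}, {"x": 0, "y": 0, "z": -15, "spin": 0, "gripper": 1}, {"x": 0, "y": 0, "z": -25, "spin": 0, "gripper": 1}, {"x": 0, "y": 0, "z": -30, "spin": 0, "gripper": 1}, {"x": 0, "y": 0, "z": -25, "spin": 0, "gripper": 1}, {"x": 0, "y": 0, "z": -10, "spin": 0, "gripper": 1}, {"x": 0, "y": 0, "z": 0, "spin": 0, "gripper": 1}, {"x": 0, "y": 0, "z": 0, "spin": 0, "gripper": 1}, {"x": 0, "y": 0, "z": 0, "spin": 0, "gripper": 1}, {"x": 0, "y": 0, "z": 0, "spin": 0, "gripper": 1}])

```text
time: 9.85
eef_pos: [0.4399, 0.2266, 0.1716]
tcp_rot: [0.707, 0.707, -0.001, -0.001]
contact_force: [-0.7, -0.2, -1.8]
opening: 0.658
finger_force: 42.9
```

```bash
python3 - <<'E'
from h import *
c=weigh(5);save(c,"w4.png")
c=look("top");W=cloud(c);np.save("top.npy",W);cv2.imwrite("pics/top1.png",cv2.resize(c["color"][205:300,180:440,::-1],None,fx=3,fy=3,interpolation=cv2.INTER_CUBIC))
E
```

```text
t 10.05 F [-0.1528, 0.0016, -1.7199, 0.0286, 0.0018, 0.0119, 0.4403, 0.2267, 0.1722, -26.4421, -27.9609] sdFz 0.23 grip 42.870071679353714 q [ 7.070e-01  7.072e-01 -5.000e-04 -3.000e-04] 0.655977911543366
```

View pics/top1.png

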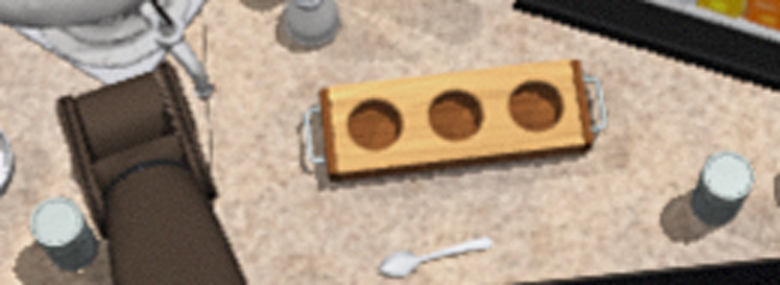

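T2 weighs about 0.19 kg, so it is light and T1 is the full one. In the top crop the well mouths are at (375,125), (456,115) and (536,105), which is full-frame (305,247), (332,243) and (359,240). I'll carry T2 to a viewpoint beside the wells.

>>> step_arm(commands=[{"x": -20, "y": 5, "z": -10, "spin": 0, "gripper": 1}, {"x": -35, "y": 7, "z": -10, "spin": 0, "gripper": 1}, {"x": -45, "y": 7, "z": -10, "spin": 0, "gripper": 1}, {"x": -45, "y": 7, "z": 0, "spin": 0, "gripper": 1}, {"x": -45, "y": 7, "z": 0, "spin": 0, "gripper": 1}, {"x": -45, "y": 7, "z": 0, "spin": 0, "gripper": 1}, {"x": -45, "y": 7, "z": 0, "spin": 0, "gripper": 1}, {"x": -35, "y": 7, "z": 0, "spin": 0, "gripper": 1}, {"x": -20, "y": 6, "z": 0, "spin": 0, "gripper": 1}, {"x": 0, "y": 0, "z": 0, "spin": 0, "gripper": 1}])

```text
time: 11.15
eef_pos: [0.5015, -0.1108, 0.2036]
tcp_rot: [0.708, 0.706, -0.0, 0.001]
contact_force: [1.0, 0.2, -0.8]
opening: 0.656
finger_force: 43.1
```

```bash
python3 - <<'E'
from h import *
s=get_state();print(s["time"],s["eef_pos"],s["tcp_rot"])
c=look("wrist");save(c,"w5.png");np.save("w5.npy",cloud(c))
import pickle;pickle.dump({k:c[k] for k in("M","K","D","color","z_map")},open("w5.pkl","wb"))
t=look("top")
for u,v in((305,246.7),(332,243.3),(358.7,240)): print("top",ray(t,u,v,.039).round(4))
E
```

```text
11.15 [ 0.50148177 -0.11077607  0.20361021] [ 7.08340373e-01  7.05870762e-01 -4.26149527e-05  6.17252704e-04]
top [ 0.5525 -0.0047  0.039 ]
top [ 0.5557 -0.1     0.039 ]
top [ 0.5586 -0.1947  0.039 ]
```

View pics/w5.png

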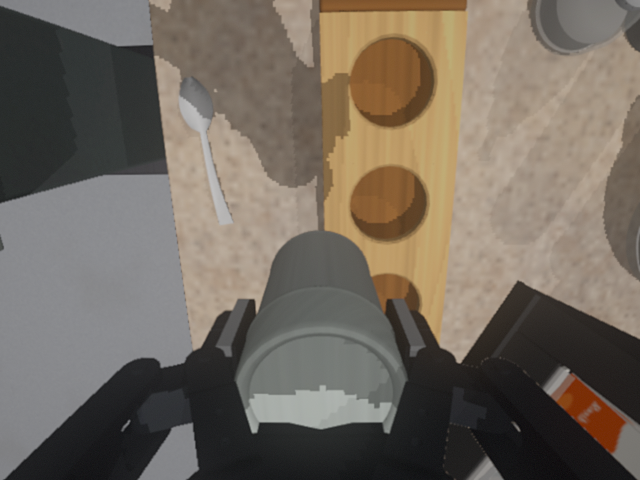

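The wells are clear: left mouth at about (392,81), mid at about (390,203). The spoon is at (203,120). I'll fit the mouths and the held tin's lid.

```bash
cat >> h.py <<'E'
from scipy.optimize import least_squares
def circ(P,r=None):
    f=lambda p:np.hypot(P[:,0]-p[0],P[:,1]-p[1])-(p[2] if r is None else r)
    q=least_squares(f,[*P.mean(0)[:2],r or .03],loss="soft_l1",f_scale=.001);return q.x.round(4),np.abs(q.fun).mean().round(4)
def wells(c,h=.039):
    W=cloud(c);z=W[...,2]
    deck=((z>h-.004)&(z<.047)).astype(np.uint8)
    n,l,st,_=cv2.connectedComponentsWithStats(deck);i=1+st[1:,4].argmax();m=(l==i).astype(np.uint8)
    print("deck h",np.median(z[m>0]).round(4),"n",st[i,4])
    cs,hi=cv2.findContours(m,cv2.RETR_CCOMP,cv2.CHAIN_APPROX_NONE)
    for k,q in enumerate(cs):
        if hi[0][k][3]>=0 and len(q)>100:
            P=np.array([ray(c,*p,h) for p in q[:,0].astype(float)]);print("hole px",q[:,0].mean(0).round(1),*circ(P))
def held(c):
    W=cloud(c);s=get_state();z=W[...,2];zt=s["eef_pos"][2]+.038
    k=(z>zt-.012)&(z<zt+.012)&(np.hypot(W[...,0]-s["eef_pos"][0],W[...,1]-s["eef_pos"][1])<.045)
    v,u=np.nonzero(k);zz=np.median(z[k]);print("lid z",zz.round(4),"x range",np.nanpercentile(W[k][:,0],[1,99]).round(4),"y",np.nanpercentile(W[k][:,1],[1,99]).round(4))
    E=[]
    for uu in range(262,380,2):
        vs=v[u==uu]
        if len(vs): E.append(ray(c,uu,vs.min(),zz))
    print("lid fit",*circ(np.array(E),.029),"tcp",s["eef_pos"])
E
python3 - <<'E'
from h import *
import pickle;c=pickle.load(open("w5.pkl","rb"));wells(c);held(c)
E
```

```text
deck h 0.0378 n 26657
hole px [387.8 203.3] [ 0.5581 -0.0956  0.0322] 0.0003
hole px [391.6  81.4] [ 0.556  -0.0019  0.0324] 0.0002
lid z 0.2361 x range [0.4569 0.5444] y [-0.1268 -0.0868]
lid fit [ 0.502  -0.0566  0.029 ] 0.0028 tcp [ 0.50072523 -0.10812177  0.20313957]
```

```bash
sed -i 's/k=(z>zt-.012)&(z<zt+.012)/k=(z>zt-.005)\&(z<zt+.007)/' h.py; python3 - <<'E'
from h import *
for i in range(2):
    c=look("wrist");wells(c);held(c)
W=cloud(c)
for v in(300,320,330,340,350,360,380,400): print(v,W[v,320].round(4))
E
```

```text
deck h 0.0378 n 26998
hole px [388.9 207.1] [ 0.5581 -0.0956  0.0322] 0.0003
hole px [393.7  86.3] [ 0.556  -0.0019  0.0324] 0.0003
lid z 0.2381 x range [0.4563 0.5449] y [-0.1237 -0.085 ]
lid fit [ 0.5009 -0.0571  0.029 ] 0.0026 tcp [ 0.50058216 -0.1074768   0.20308671]
deck h 0.0378 n 27046
hole px [389.7 208.3] [ 0.5581 -0.0956  0.0322] 0.0003
hole px [393.6  86.7] [ 0.5559 -0.0019  0.0323] 0.0003
lid z 0.2383 x range [0.4562 0.5449] y [-0.1232 -0.0843]
lid fit [ 0.5009 -0.0563  0.029 ] 0.0027 tcp [ 0.50055329 -0.10709811  0.20307508]
300 [ 0.5009 -0.0834  0.2218]
320 [ 0.5009 -0.0835  0.2345]
330 [ 0.5009 -0.0857  0.2365]
340 [ 0.5009 -0.0911  0.2337]
350 [ 0.5009 -0.0936  0.2354]
360 [ 0.5009 -0.0982  0.2342]
380 [ 0.5009 -0.1056  0.2349]
400 [ 0.5009 -0.1127  0.2361]
```

```bash
cat >> h.py <<'E'
def side(c):
    W=cloud(c);t=get_state()["eef_pos"];z=W[...,2]
    for a,b in((-.055,-.03),(-.03,-.01),(-.01,.015),(.015,.03)):
        k=(z>t[2]+a)&(z<t[2]+b)&(abs(W[...,0]-t[0])<.022)&(W[...,1]>t[1]+.008)&(W[...,1]<t[1]+.045)
        if k.sum()>50: print("side",a,k.sum(),*circ(W[k],.029),"tcp",t)
E
python3 - <<'E'
from h import *
c=look("wrist");side(c)
E
```

```text
side -0.055 1323 [ 0.5008 -0.0582  0.029 ] 0.0039 tcp [ 0.50058696 -0.10697299  0.20313369]
side -0.03 1542 [ 0.5002 -0.0583  0.029 ] 0.0039 tcp [ 0.50058696 -0.10697299  0.20313369]
side -0.01 2722 [ 0.5001 -0.0578  0.029 ] 0.0038 tcp [ 0.50058696 -0.10697299  0.20313369]
side 0.015 2711 [ 0.5001 -0.0574  0.029 ] 0.0038 tcp [ 0.50058696 -0.10697299  0.20313369]
```

```bash
sed -i 's/\[\*P.mean(0)\[:2\],r or .03\]/[P[:,0].mean(),P[:,1].mean()-(.02 if r else 0),r or .03]/' h.py; python3 - <<'E'
from h import *
c=look("wrist");side(c);held(c)
E
```

```text
side -0.055 1313 [ 0.5007 -0.1126  0.029 ] 0.0002 tcp [ 0.50065155 -0.10694599  0.2032177 ]
side -0.03 1543 [ 0.5009 -0.1127  0.029 ] 0.0002 tcp [ 0.50065155 -0.10694599  0.2032177 ]
side -0.01 2719 [ 0.501  -0.1122  0.029 ] 0.0005 tcp [ 0.50065155 -0.10694599  0.2032177 ]
side 0.015 2707 [ 0.5011 -0.1118  0.029 ] 0.0002 tcp [ 0.50065155 -0.10694599  0.2032177 ]
lid z 0.2389 x range [0.4563 0.545 ] y [-0.1224 -0.0839]
lid fit [ 0.5011 -0.1109  0.029 ] 0.0003 tcp [ 0.50065155 -0.10694599  0.2032177 ]
```

>>> step_arm(commands=[{"x": 25, "y": 12, "z": 0, "spin": 0, "gripper": 1}, {"x": 35, "y": 18, "z": 0, "spin": 0, "gripper": 1}, {"x": 32, "y": 16, "z": 0, "spin": 0, "gripper": 1}, {"x": 18, "y": 9, "z": 5, "spin": 0, "gripper": 1}, {"x": 0, "y": 0, "z": 20, "spin": 0, "gripper": 1}, {"x": 0, "y": 0, "z": 25, "spin": 0, "gripper": 1}, {"x": 0, "y": 0, "z": 20, "spin": 0, "gripper": 1}, {"x": 0, "y": 0, "z": 12, "spin": 0, "gripper": 1}, {"x": 0, "y": 0, "z": 6, "spin": 0, "gripper": 1}, {"x": 0, "y": 0, "z": 0, "spin": 0, "gripper": 1}])

```text
time: 12.45
eef_pos: [0.5555, 0.0023, 0.1149]
tcp_rot: [0.707, 0.707, -0.0, -0.0]
contact_force: [-0.4, -0.4, -1.0]
opening: 0.656
finger_force: 43.5
```

```bash
python3 - <<'E'
from h import *
c=weigh(5);side(c)
E
```

```text
t 12.65 F [0.5684, -0.0529, -1.3751, 0.0024, 0.0287, -0.0043, 0.5564, 0.002, 0.1161, -32.7762, -25.9061] sdFz 0.42 grip 43.51908177137375 q [7.070e-01 7.072e-01 7.000e-04 1.000e-03] 0.6568399584760507
side -0.055 1311 [ 0.557 -0.004  0.029] 0.0002 tcp [0.55669398 0.00172874 0.1166147 ]
side -0.03 1538 [ 0.5571 -0.004   0.029 ] 0.0002 tcp [0.55669398 0.00172874 0.1166147 ]
side -0.01 2706 [ 0.5572 -0.0035  0.029 ] 0.0005 tcp [0.55669398 0.00172874 0.1166147 ]
side 0.015 2695 [ 0.5572 -0.0031  0.029 ] 0.0002 tcp [0.55669398 0.00172874 0.1166147 ]
```

>>> step_arm(commands=[{"x": 1.5, "y": -0.8, "z": 0, "spin": 0, "gripper": 1}, {"x": 0, "y": 0, "z": 4, "spin": 0, "gripper": 1}, {"x": 0, "y": 0, "z": 4, "spin": 0, "gripper": 1}, {"x": 0, "y": 0, "z": 3, "spin": 0, "gripper": 1}, {"x": 0, "y": 0, "z": 3, "spin": 0, "gripper": 1}, {"x": 0, "y": 0, "z": 3, "spin": 0, "gripper": 1}, {"x": 0, "y": 0, "z": 3, "spin": 0, "gripper": 1}, {"x": 0, "y": 0, "z": 2, "spin": 0, "gripper": 1}, {"x": 0, "y": 0, "z": 0, "spin": 0, "gripper": 1}, {"x": 0, "y": 0, "z": 0, "spin": 0, "gripper": 1}])

```text
time: 13.7
eef_pos: [0.5551, 0.0034, 0.0934]
tcp_rot: [0.707, 0.707, 0.0, 0.0]
contact_force: [-0.4, 0.4, -1.0]
opening: 0.658
finger_force: 43.5
```

```bash
python3 - <<'E'
from h import *
c=weigh(3)
E
```

```text
t 13.8 F [-0.5695, 0.3396, -1.6067, 0.0161, -0.0066, -0.0161, 0.5552, 0.0034, 0.0935, -33.5592, -25.3877] sdFz 0.4 grip 43.52248325943947 q [7.070e-01 7.072e-01 1.000e-04 2.000e-04] 0.6620647137410214
```

>>> step_arm(commands=[{"x": 0, "y": 0, "z": 3, "spin": 0, "gripper": 1}, {"x": 0, "y": 0, "z": 4, "spin": 0, "gripper": 1}, {"x": 0, "y": 0, "z": 3, "spin": 0, "gripper": 1}, {"x": 0, "y": 0, "z": 2, "spin": 0, "gripper": 1}, {"x": 0, "y": 0, "z": 2, "spin": 0, "gripper": 1}, {"x": 0, "y": 0, "z": 1, "spin": 0, "gripper": 1}, {"x": 0, "y": 0, "z": 0.5, "spin": 0, "gripper": 1}, {"x": 0, "y": 0, "z": 0.5, "spin": 0, "gripper": 1}, {"x": 0, "y": 0, "z": 0, "spin": 0, "gripper": 1}, {"x": 0, "y": 0, "z": 0, "spin": 0, "gripper": 1}])

```text
time: 14.85
eef_pos: [0.5551, 0.0034, 0.0778]
tcp_rot: [0.707, 0.707, -0.0, -0.0]
contact_force: [-2.7, 0.6, 2.7]
opening: 0.657
finger_force: 43.8
```

>>> step_arm(commands=[{"x": 0, "y": 0, "z": 0, "spin": 0, "gripper": 0.2}, {"x": 0, "y": 0, "z": 0, "spin": 0, "gripper": -0.4}, {"x": 0, "y": 0, "z": 0, "spin": 0, "gripper": -1}, {"x": 0, "y": 0, "z": 0, "spin": 0, "gripper": -1}, {"x": 0, "y": 0, "z": 0, "spin": 0, "gripper": -1}, {"x": 0, "y": 0, "z": -10, "spin": 0, "gripper": -1}, {"x": 0, "y": 0, "z": -25, "spin": 0, "gripper": -1}, {"x": 0, "y": 0, "z": -40, "spin": 0, "gripper": -1}, {"x": 0, "y": 0, "z": -40, "spin": 0, "gripper": -1}, {"x": 0, "y": 0, "z": -25, "spin": 0, "gripper": -1}])

```text
time: 15.85
eef_pos: [0.5564, 0.0032, 0.2219]
tcp_rot: [0.707, 0.707, 0.002, 0.002]
contact_force: [0.5, 0.2, -0.8]
opening: 1.003
finger_force: 0.0
```

>>> step_arm(commands=[{"x": -30, "y": -8, "z": 0, "spin": 0, "gripper": -1}, {"x": -45, "y": -14, "z": 0, "spin": 0, "gripper": -1}, {"x": -47, "y": -14, "z": 0, "spin": 0, "gripper": -1}, {"x": -47, "y": -14, "z": 0, "spin": 0, "gripper": -1}, {"x": -47, "y": -14, "z": 0, "spin": 0, "gripper": -1}, {"x": -47, "y": -14, "z": 0, "spin": 0, "gripper": -1}, {"x": -47, "y": -14, "z": 0, "spin": 0, "gripper": -1}, {"x": -47, "y": -14, "z": 0, "spin": 0, "gripper": -1}, {"x": -46, "y": -14, "z": 0, "spin": 0, "gripper": -1}, {"x": -40, "y": -10, "z": 0, "spin": 0, "gripper": -1}])

```text
time: 16.85
eef_pos: [0.424, -0.442, 0.2183]
tcp_rot: [0.707, 0.707, -0.0, 0.001]
contact_force: [1.7, 0.1, 0.9]
opening: 1.001
finger_force: 0.0
```

```bash
python3 - <<'E'
from h import *
look("wrist");look("wrist");c=weigh(4);tins(c);save(c,"w6.png")
t=look("top");W=cloud(t);k=(W[...,2]>.1)&(W[...,2]<.13)&(abs(W[...,0]-.556)<.05)&(abs(W[...,1])<.05);print("seated top",k.sum(),W[k].mean(0).round(4),np.median(W[k][:,2]).round(4))
E
```

```text
t 17.1 F [0.5338, 0.1959, 0.3371, -0.0046, 0.0173, 0.0218, 0.4244, -0.4414, 0.2178, -34.9045, -28.9362] sdFz 0.37 grip 0.0 q [ 7.071e-01  7.071e-01  3.000e-04 -1.000e-04] 1.0041784613917386
comp px [331. 167.] r 43.3 h 0.097 ray@.1 [ 0.4328 -0.3872  0.1   ] cloud xy [ 0.4332 -0.3888] R 0.0296 mean [ 0.4329 -0.3878  0.0972]
comp px [595. 264.] r 108.8 h 0.102 ray@.1 [ 0.6343 -0.4587  0.1   ] cloud xy [ 0.6298 -0.4592] R 0.0806 mean [ 0.6271 -0.4663  0.1023]
comp px [342. 350.] r 63.2 h 0.0927 ray@.1 [ 0.443  -0.5324  0.1   ] cloud xy [ 0.4434 -0.5408] R 0.0528 mean [ 0.4451 -0.539   0.0921]
seated top 229 [ 0.5508 -0.0037  0.1105] 0.1102
```

View pics/w6.png

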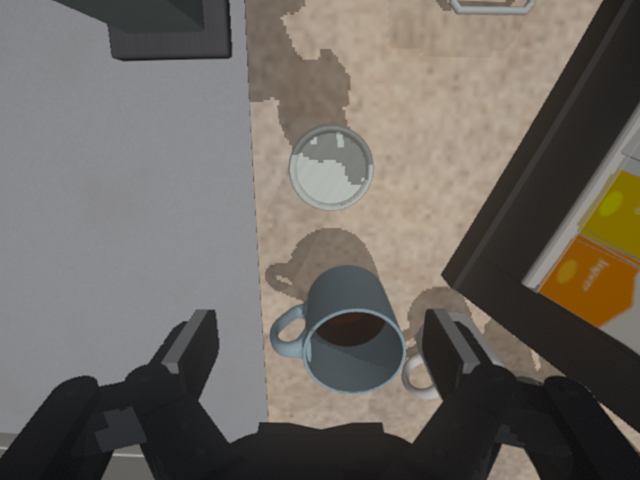

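T3 is at (331,167), clear of the mug at (350,340). The seated tin's top reads 0.11 m, so T2 is down in its well. Grasping T3 next.

>>> step_arm(commands=[{"x": 20, "y": 4, "z": 0, "spin": 0, "gripper": -1}, {"x": 20, "y": 4, "z": 5, "spin": 0, "gripper": -1}, {"x": 10, "y": 0.5, "z": 15, "spin": 0, "gripper": -1}, {"x": 0, "y": 0, "z": 30, "spin": 0, "gripper": -1}, {"x": 0, "y": 0, "z": 35, "spin": 0, "gripper": -1}, {"x": 0, "y": 0, "z": 35, "spin": 0, "gripper": -1}, {"x": 0, "y": 0, "z": 24, "spin": 0, "gripper": -1}, {"x": 0, "y": 0, "z": 12, "spin": 0, "gripper": -1}, {"x": 0, "y": 0, "z": 0, "spin": 0, "gripper": -1}, {"x": 0, "y": 0, "z": 0, "spin": 0, "gripper": -1}])

```text
time: 18.2
eef_pos: [0.4342, -0.3897, 0.0621]
tcp_rot: [0.707, 0.707, -0.0, 0.001]
contact_force: [0.8, 0.1, 0.3]
opening: 1.0
finger_force: 0.0
```

>>> step_arm(commands=[{"x": 0, "y": 0, "z": 0, "spin": 0, "gripper": 0.3}, {"x": 0, "y": 0, "z": 0, "spin": 0, "gripper": 0.6}, {"x": 0, "y": 0, "z": 0, "spin": 0, "gripper": 1}, {"x": 0, "y": 0, "z": 0, "spin": 0, "gripper": 1}, {"x": 0, "y": 0, "z": 0, "spin": 0, "gripper": 1}, {"x": 0, "y": 0, "z": 0, "spin": 0, "gripper": 1}, {"x": 0, "y": 0, "z": 0, "spin": 0, "gripper": 1}, {"x": 0, "y": 0, "z": 0, "spin": 0, "gripper": 1}, {"x": 0, "y": 0, "z": 0, "spin": 0, "gripper": 1}, {"x": 0, "y": 0, "z": 0, "spin": 0, "gripper": 1}])

```text
time: 19.2
eef_pos: [0.4344, -0.3906, 0.0632]
tcp_rot: [0.707, 0.707, -0.0, 0.001]
contact_force: [-0.7, 1.3, 6.1]
opening: 0.654
finger_force: 43.1
```

>>> step_arm(commands=[{"x": 0, "y": 0, "z": -5, "spin": 0, "gripper": 1}, {"x": 0, "y": 0, "z": -15, "spin": 0, "gripper": 1}, {"x": 0, "y": 0, "z": -30, "spin": 0, "gripper": 1}, {"x": 0, "y": 0, "z": -35, "spin": 0, "gripper": 1}, {"x": 0, "y": 0, "z": -30, "spin": 0, "gripper": 1}, {"x": 0, "y": 0, "z": -20, "spin": 0, "gripper": 1}, {"x": 0, "y": 0, "z": -5, "spin": 0, "gripper": 1}, {"x": 0, "y": 0, "z": 0, "spin": 0, "gripper": 1}, {"x": 0, "y": 0, "z": 0, "spin": 0, "gripper": 1}, {"x": 0, "y": 0, "z": 0, "spin": 0, "gripper": 1}])

```text
time: 20.2
eef_pos: [0.433, -0.3888, 0.1993]
tcp_rot: [0.707, 0.707, 0.0, -0.002]
contact_force: [0.4, -0.3, -1.3]
opening: 0.658
finger_force: 42.8
```

```bash
python3 - <<'E'
from h import *
c=weigh(5);side(c)
E
```

```text
t 20.4 F [-0.0596, -0.2649, -1.0799, 0.0028, -0.0117, 0.0112, 0.4332, -0.389, 0.1997, -33.8594, -28.6427] sdFz 0.35 grip 42.767311652423814 q [ 7.070e-01  7.072e-01  1.000e-04 -9.000e-04] 0.6581098956681726
side -0.055 1211 [ 0.4337 -0.3882  0.029 ] 0.0001 tcp [ 0.43348046 -0.38939366  0.2005459 ]
side -0.03 1411 [ 0.4337 -0.3883  0.029 ] 0.0002 tcp [ 0.43348046 -0.38939366  0.2005459 ]
side -0.01 2495 [ 0.4338 -0.388   0.029 ] 0.0005 tcp [ 0.43348046 -0.38939366  0.2005459 ]
side 0.015 2556 [ 0.4339 -0.3876  0.029 ] 0.0002 tcp [ 0.43348046 -0.38939366  0.2005459 ]
```

T3 is about 0.13 kg, so T1 (0.39 kg) is confirmed as the full one. T3 goes to the mid well.

>>> step_arm(commands=[{"x": 20, "y": 8, "z": -10, "spin": 0, "gripper": 1}, {"x": 40, "y": 17, "z": 0, "spin": 0, "gripper": 1}, {"x": 44, "y": 19, "z": 0, "spin": 0, "gripper": 1}, {"x": 44, "y": 19, "z": 0, "spin": 0, "gripper": 1}, {"x": 44, "y": 19, "z": 0, "spin": 0, "gripper": 1}, {"x": 44, "y": 19, "z": 0, "spin": 0, "gripper": 1}, {"x": 36, "y": 15, "z": 0, "spin": 0, "gripper": 1}, {"x": 20, "y": 9, "z": 0, "spin": 0, "gripper": 1}, {"x": 0, "y": 0, "z": 15, "spin": 0, "gripper": 1}, {"x": 0, "y": 0, "z": 10, "spin": 0, "gripper": 1}])

```text
time: 21.45
eef_pos: [0.5581, -0.0973, 0.1848]
tcp_rot: [0.707, 0.708, -0.001, -0.0]
contact_force: [0.3, -1.0, -1.4]
opening: 0.654
finger_force: 42.9
```

>>> step_arm(commands=[{"x": 0, "y": 0, "z": 20, "spin": 0, "gripper": 1}, {"x": 0, "y": 0, "z": 20, "spin": 0, "gripper": 1}, {"x": 0, "y": 0, "z": 15, "spin": 0, "gripper": 1}, {"x": 0, "y": 0, "z": 10, "spin": 0, "gripper": 1}, {"x": 0, "y": 0, "z": 4, "spin": 0, "gripper": 1}, {"x": 0, "y": 0, "z": 0, "spin": 0, "gripper": 1}, {"x": 0, "y": 0, "z": 0, "spin": 0, "gripper": 1}, {"x": 0, "y": 0, "z": 0, "spin": 0, "gripper": 1}, {"x": 0, "y": 0, "z": 0, "spin": 0, "gripper": 1}, {"x": 0, "y": 0, "z": 0, "spin": 0, "gripper": 1}])

```text
time: 22.45
eef_pos: [0.5589, -0.0976, 0.1179]
tcp_rot: [0.707, 0.707, 0.0, 0.0]
contact_force: [-0.3, -0.9, -1.4]
opening: 0.659
finger_force: 42.9
```

```bash
python3 - <<'E'
from h import *
c=weigh(4);side(c)
E
```

```text
t 22.6 F [-0.0197, 0.0401, -1.3224, -0.008, -0.0221, 0.0064, 0.5588, -0.0976, 0.1177, -33.884, -26.1705] sdFz 0.4 grip 42.90774555935059 q [7.070e-01 7.072e-01 1.000e-04 2.000e-04] 0.6560312067495248
side -0.055 1207 [ 0.559  -0.0965  0.029 ] 0.0001 tcp [ 0.55862804 -0.09755369  0.11744304]
side -0.03 1409 [ 0.5591 -0.0966  0.029 ] 0.0002 tcp [ 0.55862804 -0.09755369  0.11744304]
side -0.01 2475 [ 0.5591 -0.0963  0.029 ] 0.0005 tcp [ 0.55862804 -0.09755369  0.11744304]
side 0.015 2556 [ 0.5591 -0.0958  0.029 ] 0.0002 tcp [ 0.55862804 -0.09755369  0.11744304]
```

>>> step_arm(commands=[{"x": 0.8, "y": -0.8, "z": 4, "spin": 0, "gripper": 1}, {"x": 0, "y": 0, "z": 4, "spin": 0, "gripper": 1}, {"x": 0, "y": 0, "z": 4, "spin": 0, "gripper": 1}, {"x": 0, "y": 0, "z": 3, "spin": 0, "gripper": 1}, {"x": 0, "y": 0, "z": 3, "spin": 0, "gripper": 1}, {"x": 0, "y": 0, "z": 3, "spin": 0, "gripper": 1}, {"x": 0, "y": 0, "z": 3, "spin": 0, "gripper": 1}, {"x": 0, "y": 0, "z": 2, "spin": 0, "gripper": 1}, {"x": 0, "y": 0, "z": 0, "spin": 0, "gripper": 1}, {"x": 0, "y": 0, "z": 0, "spin": 0, "gripper": 1}])

```text
time: 23.65
eef_pos: [0.5578, -0.0968, 0.0914]
tcp_rot: [0.707, 0.707, 0.0, 0.0]
contact_force: [-0.8, 0.5, -0.4]
opening: 0.658
finger_force: 42.9
```

>>> step_arm(commands=[{"x": 0, "y": 0, "z": 3, "spin": 0, "gripper": 1}, {"x": 0, "y": 0, "z": 3, "spin": 0, "gripper": 1}, {"x": 0, "y": 0, "z": 3, "spin": 0, "gripper": 1}, {"x": 0, "y": 0, "z": 2, "spin": 0, "gripper": 1}, {"x": 0, "y": 0, "z": 2, "spin": 0, "gripper": 1}, {"x": 0, "y": 0, "z": 1, "spin": 0, "gripper": 1}, {"x": 0, "y": 0, "z": 0.5, "spin": 0, "gripper": 1}, {"x": 0, "y": 0, "z": 0.5, "spin": 0, "gripper": 1}, {"x": 0, "y": 0, "z": 0, "spin": 0, "gripper": 1}, {"x": 0, "y": 0, "z": 0, "spin": 0, "gripper": 1}])

```text
time: 24.65
eef_pos: [0.5579, -0.0968, 0.0765]
tcp_rot: [0.707, 0.707, 0.0, 0.0]
contact_force: [-0.8, 0.3, -0.7]
opening: 0.659
finger_force: 42.9
```

>>> step_arm(commands=[{"x": 0, "y": 0, "z": 0.5, "spin": 0, "gripper": 1}, {"x": 0, "y": 0, "z": 0.5, "spin": 0, "gripper": 1}, {"x": 0, "y": 0, "z": 0.5, "spin": 0, "gripper": 1}, {"x": 0, "y": 0, "z": 0, "spin": 0, "gripper": 1}, {"x": 0, "y": 0, "z": 0, "spin": 0, "gripper": 1}, {"x": 0, "y": 0, "z": 0, "spin": 0, "gripper": 1}, {"x": 0, "y": 0, "z": 0, "spin": 0, "gripper": 1}, {"x": 0, "y": 0, "z": 0, "spin": 0, "gripper": 1}, {"x": 0, "y": 0, "z": 0, "spin": 0, "gripper": 1}, {"x": 0, "y": 0, "z": 0, "spin": 0, "gripper": 1}])

```text
time: 25.65
eef_pos: [0.558, -0.0968, 0.0762]
tcp_rot: [0.707, 0.707, -0.0, -0.0]
contact_force: [-3.7, 0.4, 6.1]
opening: 0.656
finger_force: 43.8
```

>>> step_arm(commands=[{"x": 0, "y": 0, "z": 0, "spin": 0, "gripper": 0.2}, {"x": 0, "y": 0, "z": 0, "spin": 0, "gripper": -0.4}, {"x": 0, "y": 0, "z": 0, "spin": 0, "gripper": -1}, {"x": 0, "y": 0, "z": 0, "spin": 0, "gripper": -1}, {"x": 0, "y": 0, "z": 0, "spin": 0, "gripper": -1}, {"x": 0, "y": 0, "z": -10, "spin": 0, "gripper": -1}, {"x": 0, "y": 0, "z": -25, "spin": 0, "gripper": -1}, {"x": 0, "y": 0, "z": -40, "spin": 0, "gripper": -1}, {"x": 0, "y": 0, "z": -40, "spin": 0, "gripper": -1}, {"x": 0, "y": 0, "z": -25, "spin": 0, "gripper": -1}])

```text
time: 26.65
eef_pos: [0.559, -0.0972, 0.2194]
tcp_rot: [0.707, 0.707, 0.001, 0.003]
contact_force: [0.2, 0.1, 0.1]
opening: 1.0
finger_force: 0.0
```

>>> step_arm(commands=[{"x": 25, "y": -30, "z": 0, "spin": 0, "gripper": -1}, {"x": 35, "y": -30, "z": 0, "spin": 0, "gripper": -1}, {"x": 38, "y": -28, "z": 0, "spin": 0, "gripper": -1}, {"x": 44, "y": -15, "z": 0, "spin": 0, "gripper": -1}, {"x": 45, "y": 0, "z": 0, "spin": 0, "gripper": -1}, {"x": 45, "y": 0, "z": 0, "spin": 0, "gripper": -1}, {"x": 45, "y": 0, "z": 0, "spin": 0, "gripper": -1}, {"x": 45, "y": 0, "z": 0, "spin": 0, "gripper": -1}, {"x": 40, "y": 0, "z": 0, "spin": 0, "gripper": -1}, {"x": 25, "y": 0, "z": 0, "spin": 0, "gripper": -1}])

```text
time: 27.65
eef_pos: [0.4543, 0.2929, 0.2157]
tcp_rot: [0.706, 0.708, 0.001, 0.0]
contact_force: [-0.4, -0.8, 0.1]
opening: 1.0
finger_force: 0.0
```

```bash
python3 - <<'E'
from h import *
look("wrist");look("wrist");c=weigh(3);tins(c)
t=look("top");save(t,"top2.png");W=cloud(t)
for n,x,y in(("L",.556,-.002),("M",.558,-.0956)):
    k=(W[...,2]>.1)&(W[...,2]<.13)&(abs(W[...,0]-x)<.05)&(abs(W[...,1]-y)<.045);print(n,k.sum(),W[k].mean(0).round(4))
E
```

```text
t 27.85 F [-0.1204, -0.3539, -0.2559, -0.0058, -0.0164, -0.0027, 0.4545, 0.2915, 0.2154, -28.6424, -28.552] sdFz 0.62 grip 0.0 q [ 7.066e-01  7.077e-01 -1.000e-04  3.000e-04] 0.9984102917855204
comp px [321. 143.] r 45.0 h 0.0971 ray@.1 [0.4554 0.3583 0.1   ] cloud xy [0.4553 0.3571] R 0.0294 mean [0.4552 0.3579 0.0972]
comp px [638. 254.] r 35.0 h 0.1059 ray@.1 [0.6952 0.2803 0.1   ] cloud xy [0.6944 0.279 ] R 0.0259 mean [0.6915 0.2816 0.1011]
L 232 [ 0.5499 -0.0039  0.1114]
M 234 [ 0.5541 -0.0973  0.1105]
```

>>> step_arm(commands=[{"x": 20, "y": 0.5, "z": 0, "spin": 0, "gripper": -1}, {"x": 28, "y": 0.5, "z": 0, "spin": 0, "gripper": -1}, {"x": 18, "y": 0, "z": 10, "spin": 0, "gripper": -1}, {"x": 0, "y": 0, "z": 30, "spin": 0, "gripper": -1}, {"x": 0, "y": 0, "z": 35, "spin": 0, "gripper": -1}, {"x": 0, "y": 0, "z": 35, "spin": 0, "gripper": -1}, {"x": 0, "y": 0, "z": 28, "spin": 0, "gripper": -1}, {"x": 0, "y": 0, "z": 15, "spin": 0, "gripper": -1}, {"x": 0, "y": 0, "z": 0, "spin": 0, "gripper": -1}, {"x": 0, "y": 0, "z": 0, "spin": 0, "gripper": -1}])

```text
time: 28.95
eef_pos: [0.4567, 0.3561, 0.063]
tcp_rot: [0.707, 0.707, 0.001, 0.0]
contact_force: [0.4, -0.1, 0.3]
opening: 1.001
finger_force: 0.0
```

>>> step_arm(commands=[{"x": 0, "y": 0, "z": 0, "spin": 0, "gripper": 0.3}, {"x": 0, "y": 0, "z": 0, "spin": 0, "gripper": 0.6}, {"x": 0, "y": 0, "z": 0, "spin": 0, "gripper": 1}, {"x": 0, "y": 0, "z": 0, "spin": 0, "gripper": 1}, {"x": 0, "y": 0, "z": 0, "spin": 0, "gripper": 1}, {"x": 0, "y": 0, "z": 0, "spin": 0, "gripper": 1}, {"x": 0, "y": 0, "z": 0, "spin": 0, "gripper": 1}, {"x": 0, "y": 0, "z": 0, "spin": 0, "gripper": 1}, {"x": 0, "y": 0, "z": 0, "spin": 0, "gripper": 1}, {"x": 0, "y": 0, "z": 0, "spin": 0, "gripper": 1}], force=50)

```text
time: 29.95
eef_pos: [0.4563, 0.3569, 0.0641]
tcp_rot: [0.707, 0.707, 0.001, 0.0]
contact_force: [-2.6, -0.3, 5.6]
opening: 0.677
finger_force: 52.7
```

>>> step_arm(commands=[{"x": 0, "y": 0, "z": -5, "spin": 0, "gripper": 1}, {"x": 0, "y": 0, "z": -15, "spin": 0, "gripper": 1}, {"x": 0, "y": 0, "z": -25, "spin": 0, "gripper": 1}, {"x": 0, "y": 0, "z": -35, "spin": 0, "gripper": 1}, {"x": 0, "y": 0, "z": -35, "spin": 0, "gripper": 1}, {"x": 0, "y": 0, "z": -35, "spin": 0, "gripper": 1}, {"x": 0, "y": 0, "z": -30, "spin": 0, "gripper": 1}, {"x": 0, "y": 0, "z": -20, "spin": 0, "gripper": 1}, {"x": 0, "y": 0, "z": -10, "spin": 0, "gripper": 1}, {"x": 0, "y": 0, "z": -5, "spin": 0, "gripper": 1}])

```text
time: 30.95
eef_pos: [0.4557, 0.3562, 0.278]
tcp_rot: [0.707, 0.707, 0.001, 0.0]
contact_force: [0.8, 0.2, -3.8]
opening: 0.676
finger_force: 54.5
```

>>> step_arm(commands=[{"x": 0, "y": 0, "z": 0, "spin": 0, "gripper": 1}, {"x": 0, "y": 0, "z": 0, "spin": 0, "gripper": 1}, {"x": 0, "y": 0, "z": 0, "spin": 0, "gripper": 1}, {"x": 0, "y": 0, "z": 0, "spin": 0, "gripper": 1}, {"x": 0, "y": 0, "z": 0, "spin": 0, "gripper": 1}, {"x": 0, "y": 0, "z": 0, "spin": 0, "gripper": 1}, {"x": 0, "y": 0, "z": 0, "spin": 0, "gripper": 1}, {"x": 0, "y": 0, "z": 0, "spin": 0, "gripper": 1}, {"x": 0, "y": 0, "z": 0, "spin": 0, "gripper": 1}, {"x": 0, "y": 0, "z": 0, "spin": 0, "gripper": 1}])

```text
time: 31.95
eef_pos: [0.4557, 0.3562, 0.2768]
tcp_rot: [0.707, 0.707, 0.0, 0.0]
contact_force: [1.1, -0.3, -4.0]
opening: 0.677
finger_force: 54.5
```

```bash
python3 - <<'E'
from h import *
c=weigh(4);side(c)
s=look("side");cv2.imwrite("pics/end.png",cv2.resize(s["color"][60:390,200:420,::-1],None,fx=1.8,fy=1.8,interpolation=cv2.INTER_CUBIC))
print(get_state()["dq"].round(3))
E
```

```text
t 32.1 F [-0.3032, -0.0413, -3.7952, -0.0013, -0.0256, 0.0041, 0.4557, 0.3562, 0.2769, -33.7883, -31.6571] sdFz 0.27 grip 54.519046023488045 q [0.707  0.7072 0.     0.    ] 0.6777677915836092
side -0.055 1222 [0.4553 0.3558 0.029 ] 0.0001 tcp [0.45569669 0.35618557 0.27685939]
side -0.03 1432 [0.4556 0.3558 0.029 ] 0.0002 tcp [0.45569669 0.35618557 0.27685939]
side -0.01 2518 [0.456  0.3562 0.029 ] 0.0005 tcp [0.45569669 0.35618557 0.27685939]
side 0.015 2556 [0.4563 0.3567 0.029 ] 0.0002 tcp [0.45569669 0.35618557 0.27685939]
[-0.001  0.001  0.    -0.     0.    -0.001]
```

View pics/end.png

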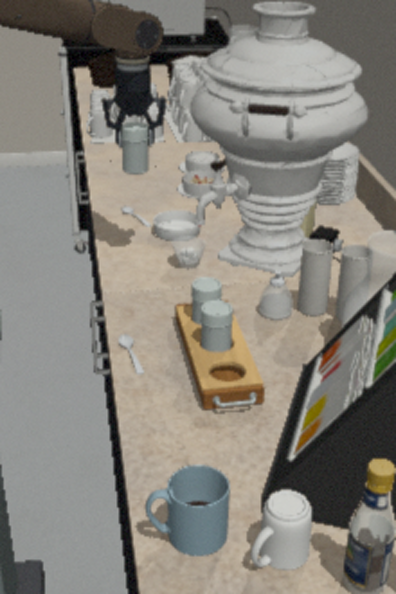

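The end picture shows two tins upright in the left and mid wells, at (207,300) and (217,328). The full tin hangs upright and still in the gripper at (135,148), its underside about 21 cm up, and the bystanders have not moved.

```bash
python3 -c "
from plant import *
print(sign_off())"
```

```text
the job is handed in; nothing more can be done
None
```

The job is handed in: the two lighter tins (about 0.19 kg and 0.13 kg) stand seated in the left and mid wells, and the full tin (about 0.39 kg) is held upright and still, its underside about 21 cm above the counter.

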